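# Build up the microscope stage under the specimen dish

### The arm

A 6-joint arm with a two-finger parallel gripper is mounted at the origin on the work surface. World frame = base frame: x ahead of the robot, y to its left, z up, the work surface at z = 0. Lengths are in m, angles in rad, forces in N, time in s.
With the tool pointing down it reaches from about 0.35 to 0.775 m from the base axis. Payload 7.3 kg.
Tool frame: the origin (TCP) lies on the front face of the gripper's body, between the roots of the fingers; the fingertips stand 66 mm ahead of it and the grasp point (between the pads) lies 47 mm ahead of it; z points along the fingers, y is the direction in which the jaws open and shut (so a half turn about z gives the same grasp; the last joint's range is limited). The gripper opens to 92 mm and grips with 3 to 60 N. Pads are 19 mm wide; open, the fingers measure 130 mm over their backs; the gripper's body (75 mm by 190 mm) begins 47 mm behind the grasp point.
Start: joints at [-1.309, 0.342, 1.524, -0, 1.275, -0.146], TCP at [0.208, -0.482, 0.292] pointing down, gripper open.
Joint ranges: [-2.53, 2.53], [-0.77, 2.02], [0.04, 2.7], [-1, 4.14], [0.28, 2.66], [-3.11, 3.11]. Speed limits (rad/s): [2.57, 2.57, 3.14, 3.14, 3.14, 3.14].

### API

Orientations are given as [roll, pitch, yaw] about the fixed x, y, z axes, in that order (R = Rz(yaw) Ry(pitch) Rx(roll)).
In Python, from cell import observe, read_camera, hand_in, search_frame, tip_of gives the robot as it stands. The module is installed in compiled form; this text tells all that it offers.
- The arm moves only by the tool apply_moves, never from a script. Its argument "motion" is a list of rows, each an object with "offset": the shift along the tool's x, y, z in mm, a list of three; "rotation": the turn, a rotation vector about the tool's x, y, z in rad, a list of three. In form: [{"offset": [x, y, z], "rotation": [rx, ry, rz]}, ...]. A call has 1 to 12 rows; each row shifts and turns the pose as measured when the row begins, along the tool's axes as they then stand; what a row does not reach is not made up. A row lasts 1/12 s, in which the tool goes at most 41.7 mm and 7.16 degrees, less where a joint would pass 70% of its speed; a pose out of reach is approached as far as the arm can. A call with a gripper value outside its range is refused whole. "grip" is the closure, from 0 (fully open) to 1 (shut), set as the call begins (left out, the last holds). The fingers move at their own pace and stop on an object; "grip_force" is the grip in N (left out, the last holds). Time passes only in rows, so rows that do not move let the fingers close. It gives the time, the measured TCP pose, the force and the opening at its end, in the units of the state.
- observe(): the state, without advancing time (a new reading comes with each control period).
- read_camera(name): name is "scene" or "top" or "wrist"; returns a dict with "img" (400x640x3 uint8, red, green, blue), "camera_matrix" (3x3 intrinsics, pixels), "D" ([k1, k2, p1, p2, k3] as OpenCV has them; the pictures are not rectified), "R" (3x3) and "t" (3): a world point X has camera coordinates R X + t; the wrist camera has in their place "tool_from_camera" (4x4, takes a point from camera to tool coordinates, whose origin is the TCP and whose axes are the flange's). Camera axes: x right, y down, z forward; pixel columns grow to the right and rows downward; lengths in m; the calibration is good to about 2 mm. A picture is of the moment at which its call begins: read the wrist's pose just before it. There is no depth.
- hand_in(): hands the job in, once; it reports no verdict.
Trained networks look in a picture, given as the dict that the camera call returned (one of the last four; its "shot" number tells which), for a name from the list of things; names that differ only in an ending like _2 or _b are one class to them, and where a whole thing is asked for, a point or a joint stands for the part that bears it (a point fixed in the world has none). Each returns a list of dicts, best first, with "score" (0 to 1); they miss things now and then, are a little off and sometimes report something else, mostly with a low value. They report only what shows in the picture. A call takes as long as a camera call. They do not tell look-alikes from the thing itself.
- search_frame(query, picture): "location" ([x, y, z] in m, in world coordinates, good to about 4 mm: the middle of the surface that is visible of it).
- tip_of(query, picture): "location" ([x, y, z] in m, in world coordinates, good to about 4 mm: a listed point, or the origin of a listed thing).
The state is a dict: "time": time; "qpos": joint angles; "qvel": joint speeds; "joint_efforts": joint torques, N m; "tool_pos": TCP position; "tool_rot": TCP orientation; "contact_force": force on the tool from outside, world axes, zero at the start; "torque": the same for the moment, N m; "opening": finger opening in m.
Only numpy, scipy, OpenCV 4.12 (cv2) and the standard library are available. Lean on these libraries where they do the work, as an engineer would, in place of code of your own. Each camera call takes 0.05 s, during which the arm holds its last target.

### The job

Get the specimen dish ready for viewing by building a neat stack in the middle of the microscope's round white stage plate: first the thick metal riser disc, then the flat contrast disc on the riser, and last the clear specimen dish on top, each one well centred on the stage plate. Keep the dish level and set it down gently, without dropping it. Leave the mouse and the jar where they are.

Things in the scene. Friction and masses are not known exactly. Their poses are not given: they have to be found in the camera images.
- stage_top (a point): Centre of the upper face of the round white stage plate (95 mm diameter, raised 5 mm) on the grey rectangular base of a fixed microscope boom stand. This point is 30 mm above the table; z is up.
- stand: The fixed stand. Origin on the table under the stage plate's centre. In its axes the 25 mm high base reaches x -80 to +215, y -75 to +180 mm; a 30 mm thick column, 260 mm high, stands at x +170, y +130 mm; the viewing head is swung aside, around x +235, y +225 mm, up to 300 mm high, clear of the plate.
- riser_mid (a point): Thick solid bare-metal riser disc, 60 mm diameter, 28 mm high, about 0.21 kg, lying flat on the table. The point is its centre, 14 mm above its underside; z is its axis, up at the start.
- contrast_mid (a point): Thin black plastic contrast disc, 68 mm diameter, 12 mm high, about 55 g, lying flat on the table; both faces are flat. The point is its centre, 6 mm above its underside; z is its axis, up at the start.
- dish_mid (a point): Closed clear plastic specimen dish with a paper disc and dark mineral chips inside, one rigid piece, 62 mm diameter, 18 mm high, about 50 g, lying flat on the table. The point is its centre, 9 mm above its underside; z is its axis, up at the start.
- mouse: Black computer mouse, 100 x 58 x 32 mm, loose on the table, a bystander. Origin at the centre of its underside, long axis x.
- jar: Amber glass jar with a white cap, 64 mm diameter, 75 mm high, loose on the table, a bystander. Origin at the centre of its underside.
Not all that is in view belongs to the job. Of the things that look like the part that bears dish_mid, the smallest one is meant.

How it is judged:
By the outcome, as a careful person would: the job done as asked, in the order asked, and still so for the second after the job is handed in, with the robot touching nothing.
It also fails if it takes over 72 s, if anything falls off the work surface, if the arm or the gripper's body presses on something with over 40 N, if the wrist force passes 120 N, or if a joint passes its speed limit or range.

## Working session

There is one attempt and no reset: what is moved stays moved. The work goes in short steps, Python scripts to look and compute and a tool call to move; the robot and the scene stay as the last step left them, time stands still between calls to the robot, and variables do not carry over. Pictures are saved under pics/ and viewed, and the job is handed in when it is done.

Besides the shell and the picture viewer there is one more tool, called by a JSON object that holds its "name" and its "arguments", one argument or row to a line. apply_moves: Moves the arm, as the interface text tells. Its arguments: {"type":"object","properties":{"motion":{"type":"array"},"grip":{"type":"number"},"grip_force":{"type":"number"}},"required":["motion"]}

```bash
mkdir -p pics; cat > h.py <<'E'
import numpy as np, cv2
from cell import observe, read_camera, hand_in, search_frame, tip_of
from scipy.spatial.transform import Rotation as Ro
def save(p,n): cv2.imwrite('pics/'+n,p['img'][:,:,::-1])
E
python3 - <<'E'
from h import *
s=observe(); print(s)
for n in ['scene','top']:
    p=read_camera(n); save(p,n+'0.png')
    print(n,p['camera_matrix'].tolist(),p['D'],p['R'].tolist() if hasattr(p['R'],'tolist') else p['R'],p['t'])
    for q in ['stage_top','riser_mid','contrast_mid','dish_mid','mouse','jar','stand']:
        print(q,[(np.round(r['location'],4).tolist(),round(r['score'],2)) for r in tip_of(q,p)])
E
```

```text
{'time': 0.0, 'qpos': array([-1.30900403e+00,  3.42705454e-01,  1.52504168e+00,  2.26188019e-05,
        1.27535800e+00, -1.46006217e-01]), 'qvel': array([-0.00210963, -0.00104417, -0.00109762, -0.00038582, -0.00019731,
       -0.00079811]), 'joint_efforts': array([ 8.06163916e-04, -4.31237125e+01, -2.44215292e+01,  7.19665736e-02,
        5.59730467e-02, -1.35952723e-04]), 'tool_pos': array([ 0.20815145, -0.48163795,  0.29154523]), 'tool_rot': array([-3.14009942e+00, -2.41445966e-04,  4.07791737e-01]), 'contact_force': array([-0.59626539, -0.13167468,  0.45329971]), 'torque': array([ 0.02804818,  0.05821511, -0.00422724]), 'opening': 0.0922386094527267}
scene [[466.8262944403336, 0.0, 321.9957167516217], [0.0, 466.8262944403336, 188.5167154605618], [0.0, 0.0, 1.0]] [-0.05021626  0.          0.          0.          0.        ] [[-0.9881920955034412, -0.1528068052853387, 0.011245561035633822], [-0.10233608733604944, 0.6036121065465092, -0.7906830907887396], [0.11403380031054838, -0.7824976070819478, -0.6121223630106645]] [0.48324168 0.10888613 1.37703945]
stage_top [([0.4861, 0.0858, 
[... 538 characters left out ...]
8], [0.0, 0.0, 1.0]] [-0.09189386  0.          0.          0.          0.        ] [[0.027297924247430213, -0.9996129528053541, -0.005363573020174799], [-0.9974384286770613, -0.026882871442513268, -0.0662864407042675], [0.06611659647937594, 0.007159316082314723, -0.9977862195196007]] [-0.03187318  0.50662734  1.3870449 ]
stage_top [([0.4823, 0.0824, 0.0306], 0.92)]
riser_mid [([0.5171, -0.3165, 0.0143], 0.91)]
contrast_mid [([0.4743, -0.1387, 0.0094], 0.84)]
dish_mid [([0.7239, -0.1831, 0.0184], 0.98), ([0.6219, -0.1138, 0.0086], 0.63), ([0.3579, -0.2297, 0.0113], 0.56)]
mouse [([0.7197, -0.3599, 0.0025], 0.76)]
jar [([0.2769, 0.3219, 0.0002], 0.62)]
stand [([0.4816, 0.0881, -0.0016], 0.81)]
```

View pics/scene0.png

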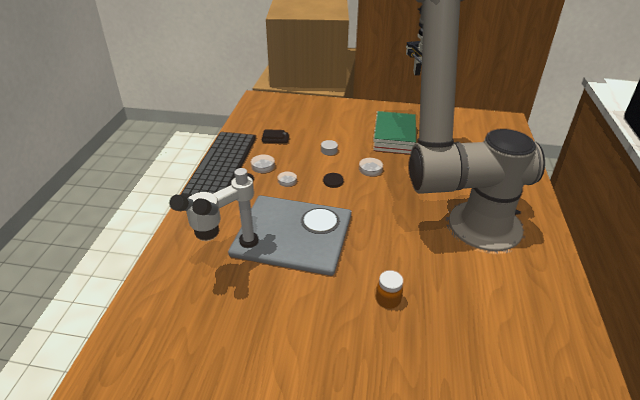

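View pics/top0.png

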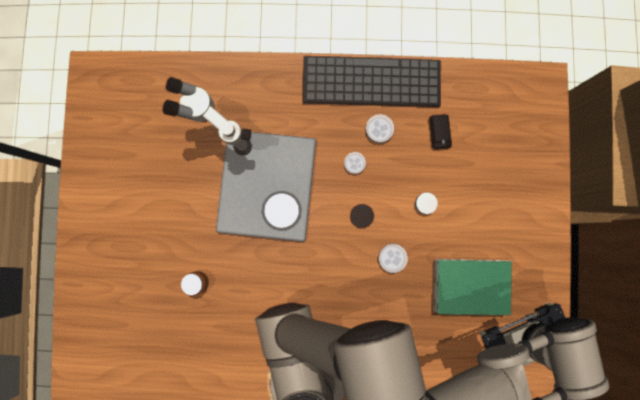

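The scene shows three dishes in the top view, at (380,128), (355,162) and (393,258). The smallest is (355,162). The riser is at (427,203), the contrast disc at (362,216), and the stage plate at (282,211). Next I'll refine the outlines.

```bash
cat >> h.py <<'E'
def ray(p,uv):
    n=cv2.undistortPoints(np.array([[uv]],float),p['camera_matrix'],p['D'])[0,0]
    R=np.array(p['R']);t=np.array(p['t'])
    return -R.T@t, R.T@np.array([n[0],n[1],1.])
def onplane(p,uv,z):
    c,d=ray(p,uv); return c+d*(z-c[2])/d[2]
def proj(p,X):
    r,_=cv2.Rodrigues(np.array(p['R'])); return cv2.projectPoints(np.array(X,float).reshape(-1,1,3),r,np.array(p['t']),p['camera_matrix'],p['D'])[0].reshape(-1,2)
def wristpose(p,s):
    T=np.eye(4);T[:3,:3]=Ro.from_euler('xyz',s['tool_rot']).as_matrix();T[:3,3]=s['tool_pos']
    W=T@np.array(p['tool_from_camera']); p['R']=W[:3,:3].T; p['t']=-W[:3,:3].T@W[:3,3]; return p
def circ(p,c,r,z,n=60):
    a=np.linspace(0,2*np.pi,n,endpoint=False); return proj(p,np.c_[c[0]+r*np.cos(a),c[1]+r*np.sin(a),np.full(n,z)])
def draw(img,p,c,r,z,col,sc):
    q=circ(p,c,r,z); cv2.polylines(img,[np.round((q+.5)*sc-.5).astype(int)],True,col,1)
def fit(p,c0,z,r0,band=0.010,free=False):
    """max gradient circle fit on plane z: returns centre,(r)"""
    from scipy.optimize import least_squares
    g=cv2.GaussianBlur(p['img'].astype(np.float32),(0,0),0.8)
    c=np.array(c0[:2],float)
    for it in range(4):
        a=np.linspace(0,2*np.pi,120,endpoint=False); rs=np.arange(r0-band,r0+band,0.0003)
        A,Rr=np.meshgrid(a,rs,indexing='ij')
        X=np.c_[(c[0]+Rr*np.cos(A)).ravel(),(c[1]+Rr*np.sin(A)).ravel(),np.full(A.size,z)]
        uv=proj(p,X).astype(np.float32).reshape(A.shape+(2,))
        v=cv2.remap(g,uv[...,0],uv[...,1],cv2.INTER_LINEAR)
        d=np.abs(v[:,4:]-v[:,:-4]).sum(-1); k=d.argmax(1); rr=rs[k+2]
        P=np.c_[c[0]+rr*np.cos(a),c[1]+rr*np.sin(a)]; 
        f=(lambda x:np.hypot(P[:,0]-x[0],P[:,1]-x[1])-x[2])
        s=least_squares(f,[c[0],c[1],r0],loss='soft_l1',f_scale=0.001)
        c=s.x[:2]
    return c,s.x[2],np.median(np.abs(s.fun))
E
python3 - <<'E'
from h import *
O={'stage':([.4823,.0824],.030,.0475),'riser':([.5171,-.3165],.028,.030),'contrast':([.4743,-.1387],.012,.034),'dish':([.622,-.1138],.018,.031),'dish2':([.7239,-.1831],.018,.04),'dish3':([.358,-.2297],.018,.04)}
for n in ['top','scene']:
    p=read_camera(n); ims=[]
    for k,(c,z,r) in O.items():
        f=fit(p,c,z,r); print(n,k,np.round(f[0],4),np.round(f[1:],4))
        u=proj(p,[[*f[0],z]])[0]; x0,y0=int(u[0])-32,int(u[1])-32
        sc=4; im=cv2.resize(p['img'],None,fx=sc,fy=sc,interpolation=cv2.INTER_CUBIC)[:,:,::-1].copy()
        draw(im,p,f[0],f[1],z,(0,255,0),sc); ims.append(im[y0*sc:y0*sc+256,x0*sc:x0*sc+256])
    cv2.imwrite(f'pics/fit_{n}.png',np.vstack([np.hstack(ims[:3]),np.hstack(ims[3:])]))
E
```

```text
top stage [0.4817 0.086 ] [0.0474 0.0004]
top riser [ 0.5133 -0.3208] [0.0294 0.0004]
top contrast [ 0.4732 -0.1397] [0.0343 0.0005]
top dish [ 0.6243 -0.1168] [0.0302 0.0004]
top dish2 [ 0.7254 -0.1859] [0.0399 0.0003]
top dish3 [ 0.357  -0.2305] [0.0399 0.0006]
scene stage [0.4823 0.0872] [0.0474 0.0005]
scene riser [ 0.5142 -0.3209] [0.0294 0.0008]
scene contrast [ 0.4733 -0.1325] [0.0378 0.0024]
scene dish [ 0.6239 -0.116 ] [0.0307 0.0008]
scene dish2 [ 0.7269 -0.1927] [0.0399 0.0007]
scene dish3 [ 0.3577 -0.2357] [0.0398 0.0007]
```

View pics/fit_top.png

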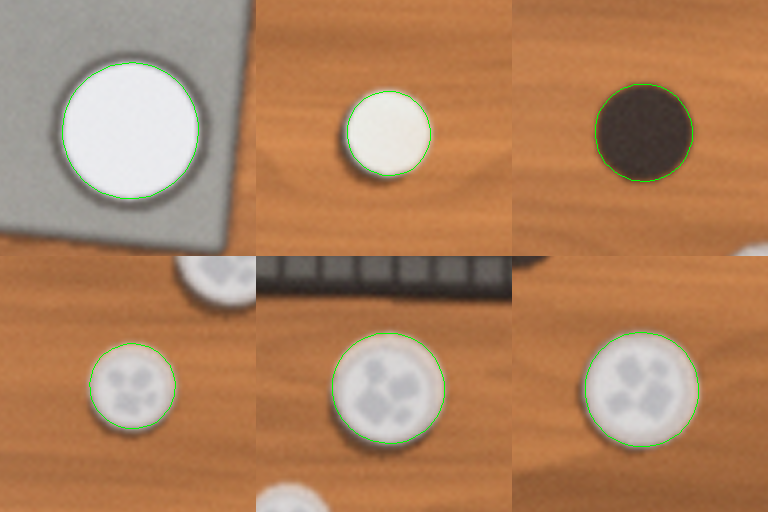

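{"name": "apply_moves", "arguments": {
  "motion": [
    {"offset": [0, 0, 0], "rotation": [0, 0, 0.102]},
    {"offset": [0, 0, 0], "rotation": [0, 0, 0.102]},
    {"offset": [0, 0, 0], "rotation": [0, 0, 0.102]},
    {"offset": [0, 0, 0], "rotation": [0, 0, 0.102]},
    {"offset": [34, -18, 6], "rotation": [0, 0, 0]},
    {"offset": [34, -18, 6], "rotation": [0, 0, 0]},
    {"offset": [34, -18, 6], "rotation": [0, 0, 0]},
    {"offset": [34, -18, 6], "rotation": [0, 0, 0]},
    {"offset": [34, -18, 6], "rotation": [0, 0, 0]},
    {"offset": [34, -18, 6], "rotation": [0, 0, 0]},
    {"offset": [34, -18, 6], "rotation": [0, 0, 0]},
    {"offset": [0, 0, 0], "rotation": [0, 0, 0]}
  ],
  "grip": 0
}}

```text
time: 1.9
tool_pos: [0.457, -0.3592, 0.2485]
tool_rot: [3.137, -0.001, -0.031]
contact_force: [-1.0, 0.3, -0.5]
opening: 0.0919
```

Every green fitted circle lies on the right outline: top row stage, riser and contrast disc, bottom row small dish and the two large dishes. Next I'll take a wrist view of the riser.

{"name": "apply_moves", "arguments": {
  "motion": [
    {"offset": [28, -19, 0], "rotation": [0, 0, -0.03]},
    {"offset": [28, -19, 0], "rotation": [0, 0, 0]},
    {"offset": [0, 0, 0], "rotation": [0, 0, 0]}
  ]
}}

```text
time: 2.15
tool_pos: [0.5168, -0.3197, 0.2472]
tool_rot: [3.138, -0.0, 0.002]
contact_force: [-0.2, 0.2, -0.0]
opening: 0.0917
```

```bash
cat >> h.py <<'E'
def wlook(name,c,z,r,band=.010):
    s=observe(); p=wristpose(read_camera('wrist'),s); f=fit(p,c,z,r,band)
    im=p['img'][:,:,::-1].copy(); draw(im,p,f[0],f[1],z,(0,255,0),1); cv2.imwrite('pics/'+name,im)
    print('fit',np.round(f[0],4),np.round(f[1:],4)); return p,s,f
def where():
    s=observe(); print(round(s['time'],2),np.round(s['tool_pos'],4),np.round(s['tool_rot'],4),np.round(s['contact_force'],1),round(s['opening'],4)); return s
def delta(target,yaw=0):
    s=where(); R=Ro.from_euler('xyz',s['tool_rot']); print('tool delta mm',np.round(R.inv().apply(np.array(target)-s['tool_pos'])*1000,1),
     'rot',np.round((R.inv()*Ro.from_euler('xyz',[np.pi,0,yaw])).as_rotvec(),4))
E
python3 - <<'E'
from h import *
wlook('w_riser.png',[.5135,-.3208],.028,.030)
delta([.5135,-.3208,.2])
E
```

```text
fit [ 0.5133 -0.3207] [0.0297 0.0002]
2.2 [ 0.515  -0.321   0.2471] [3.1369e+00 1.6000e-03 1.5000e-03] [-0.   0.3 -1.2] 0.0917
tool delta mm [-1.5 -0.4 47.1] rot [0.0047 0.0016 0.0015]
```

View pics/w_riser.png

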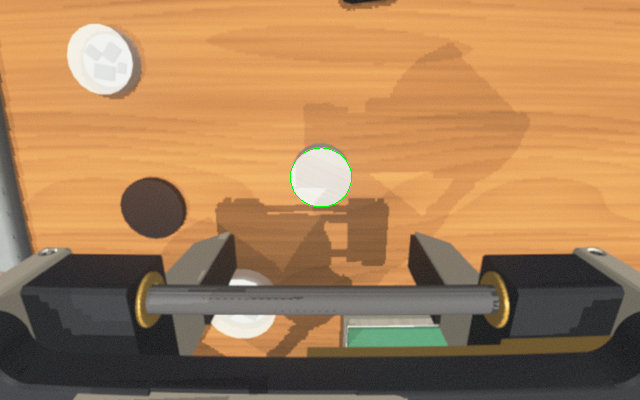

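The wrist fit (circle at about (321,177)) agrees with the top view. Descending onto the riser.

{"name": "apply_moves", "arguments": {
  "motion": [
    {"offset": [-1.5, 0, 30], "rotation": [0.004, 0.001, 0.001]},
    {"offset": [0, 0, 32], "rotation": [0, 0, 0]},
    {"offset": [0, 0, 32], "rotation": [0, 0, 0]},
    {"offset": [0, 0, 30], "rotation": [0, 0, 0]},
    {"offset": [0, 0, 20], "rotation": [0, 0, 0]},
    {"offset": [0, 0, 10], "rotation": [0, 0, 0]},
    {"offset": [0, 0, 0], "rotation": [0, 0, 0]}
  ]
}}

```text
time: 2.78
tool_pos: [0.5099, -0.3274, 0.0905]
tool_rot: [3.134, -0.003, -0.002]
contact_force: [0.0, -0.4, 0.5]
opening: 0.0918
```

```bash
python3 - <<'E'
from h import *
delta([.5133,-.3208,.071])
E
```

```text
2.78 [ 0.5099 -0.3274  0.0905] [ 3.1342e+00 -2.8000e-03 -1.6000e-03] [ 0.  -0.4  0.5] 0.0918
tool delta mm [ 3.4 -6.7 19.5] rot [ 0.0074 -0.0028 -0.0016]
```

{"name": "apply_moves", "arguments": {
  "motion": [
    {"offset": [3, -6.5, 10], "rotation": [0.007, -0.003, -0.002]},
    {"offset": [0, 0, 9], "rotation": [0, 0, 0]},
    {"offset": [0, 0, 0], "rotation": [0, 0, 0]}
  ]
}}

```text
time: 3.03
tool_pos: [0.513, -0.3226, 0.0726]
tool_rot: [3.139, -0.002, -0.001]
contact_force: [-0.4, -0.5, -0.4]
opening: 0.0918
```

```bash
python3 - <<'E'
from h import *
for i in range(4):
  wlook('w_riser2.png',[.5133,-.3208],.028,.030,.006)
  delta([.5133,-.3208,.071])
E
```

```text
fit [ 0.5132 -0.3206] [0.0296 0.0001]
3.08 [ 0.5134 -0.3227  0.0734] [ 3.1388e+00 -3.0000e-03 -1.3000e-03] [ 0.1  0.8 -0.1] 0.0918
tool delta mm [-0.1 -1.9  2.4] rot [ 0.0028 -0.003  -0.0013]
fit [ 0.5132 -0.3207] [0.0296 0.0001]
3.13 [ 0.5136 -0.3229  0.0739] [ 3.1382e+00 -3.6000e-03 -1.2000e-03] [-0.1  0.4 -0.5] 0.0918
tool delta mm [-0.3 -2.1  2.9] rot [ 0.0034 -0.0036 -0.0012]
fit [ 0.5132 -0.3207] [0.0296 0.0001]
3.18 [ 0.5138 -0.323   0.0742] [ 3.1378e+00 -4.1000e-03 -1.2000e-03] [-0.5 -0.6  0.6] 0.0917
tool delta mm [-0.5 -2.2  3.2] rot [ 0.0037 -0.0041 -0.0012]
fit [ 0.5132 -0.3207] [0.0297 0.0002]
3.23 [ 0.5138 -0.323   0.0743] [ 3.1377e+00 -4.2000e-03 -1.2000e-03] [0.5 0.1 0.4] 0.0914
tool delta mm [-0.5 -2.2  3.3] rot [ 0.0039 -0.0042 -0.0012]
```

{"name": "apply_moves", "arguments": {
  "motion": [
    {"offset": [-0.5, -2, 3.5], "rotation": [0.004, -0.004, -0.001]}
  ]
}}

```text
time: 3.32
tool_pos: [0.5139, -0.3216, 0.072]
tool_rot: [3.14, -0.002, -0.0]
contact_force: [0.0, -0.4, 0.3]
opening: 0.092
```

{"name": "apply_moves", "arguments": {
  "motion": [
    {"offset": [0, 0, 0], "rotation": [0, 0, 0]},
    {"offset": [0, 0, 0], "rotation": [0, 0, 0]},
    {"offset": [0, 0, 0], "rotation": [0, 0, 0]},
    {"offset": [0, 0, 0], "rotation": [0, 0, 0]},
    {"offset": [0, 0, 0], "rotation": [0, 0, 0]},
    {"offset": [0, 0, 0], "rotation": [0, 0, 0]},
    {"offset": [0, 0, 0], "rotation": [0, 0, 0]},
    {"offset": [0, 0, 0], "rotation": [0, 0, 0]}
  ],
  "grip": 1,
  "grip_force": 25
}}

```text
time: 3.98
tool_pos: [0.5142, -0.3211, 0.0728]
tool_rot: [3.14, -0.003, 0.0]
contact_force: [0.6, -0.4, 0.8]
opening: 0.0597
```

```bash
python3 - <<'E'
from h import *
wlook('w_riser3.png',[.5133,-.3208],.028,.030,.006)
delta([.5133,-.3208,.071])
E
```

```text
fit [ 0.5132 -0.3224] [0.0297 0.0001]
4.03 [ 0.5142 -0.3212  0.0728] [ 3.1397e+00 -2.9000e-03  5.0000e-04] [-0.1 -0.2  0.4] 0.0593
tool delta mm [-0.9 -0.4  1.8] rot [ 0.0019 -0.0029  0.0005]
```

{"name": "apply_moves", "arguments": {
  "motion": [
    {"offset": [0, 0, -10], "rotation": [0, 0, 0]},
    {"offset": [0, 0, -25], "rotation": [0, 0, 0]},
    {"offset": [0, 0, -30], "rotation": [0, 0, 0]},
    {"offset": [0, 0, -30], "rotation": [0, 0, 0]},
    {"offset": [0, -10, -20], "rotation": [0, 0, 0]},
    {"offset": [-2, -20, -10], "rotation": [0, 0, 0]},
    {"offset": [-4, -30, 0], "rotation": [0, 0, 0]},
    {"offset": [-4, -30, 0], "rotation": [0, 0, 0]},
    {"offset": [-4, -30, 0], "rotation": [0, 0, 0]},
    {"offset": [-4, -30, 0], "rotation": [0, 0, 0]},
    {"offset": [-4, -30, 0], "rotation": [0, 0, 0]},
    {"offset": [-4, -30, 0], "rotation": [0, 0, 0]}
  ]
}}

```text
time: 5.03
tool_pos: [0.4857, -0.1088, 0.2082]
tool_rot: [3.138, -0.005, -0.009]
contact_force: [0.7, -0.1, -1.9]
opening: 0.0596
```

```bash
python3 - <<'E'
from h import *
delta([.482,.03,.2])
E
```

```text
5.03 [ 0.4857 -0.1088  0.2082] [ 3.1381 -0.0047 -0.0093] [ 0.7 -0.1 -1.9] 0.0596
tool delta mm [  -5.  -138.8    7.7] rot [ 0.0035 -0.0047 -0.0094]
```

{"name": "apply_moves", "arguments": {
  "motion": [
    {"offset": [-14, -32, 0], "rotation": [0.004, -0.005, -0.009]},
    {"offset": [-14, -32, 0], "rotation": [0, 0, 0]},
    {"offset": [-14, -32, 0], "rotation": [0, 0, 0]},
    {"offset": [-14, -32, 0], "rotation": [0, 0, 0]},
    {"offset": [-14, -30, 0], "rotation": [0, 0, 0]},
    {"offset": [-8, -20, 0], "rotation": [0, 0, 0]},
    {"offset": [0, -5, 0], "rotation": [0, 0, 0]},
    {"offset": [0, 0, 0], "rotation": [0, 0, 0]}
  ]
}}

```text
time: 5.7
tool_pos: [0.4004, 0.0866, 0.2124]
tool_rot: [-3.14, -0.003, 0.005]
contact_force: [0.7, -0.5, -1.5]
opening: 0.0597
```

```bash
python3 - <<'E'
from h import *
p,s,f=wlook('w_stage.png',[.482,.0865],.030,.0475)
x=s['tool_pos']; 
f2=fit(p,[x[0]-.001,x[1]-.001],x[2]-.0728+.028,.030,.006); print('riser in hand',np.round(f2[0]-x[:2],4),f2[1:])
delta([.482,.0865,.2])
E
```

```text
fit [0.4817 0.0857] [0.0474 0.    ]
riser in hand [-0.0007 -0.0011] (np.float64(0.029403629758643492), np.float64(0.0003050207160443623))
5.75 [0.4005 0.0861 0.2123] [-3.1405e+00 -2.8000e-03  4.5000e-03] [-0.3  0.1 -2.1] 0.0595
tool delta mm [81.4 -0.1 12.5] rot [-0.0011 -0.0028  0.0045]
```

View pics/w_stage.png

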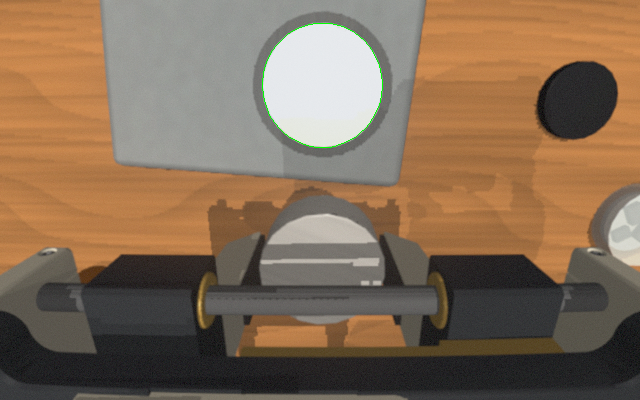

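The stage plate's green circle, centred near (322,85), fits well. The riser is held level at about (322,265). Moving over the plate.

{"name": "apply_moves", "arguments": {
  "motion": [
    {"offset": [20, 0, 0], "rotation": [0, -0.003, 0.004]},
    {"offset": [25, 0, 5], "rotation": [0, 0, 0]},
    {"offset": [22, 0, 20], "rotation": [0, 0, 0]},
    {"offset": [10, 0, 25], "rotation": [0, 0, 0]},
    {"offset": [2, 0, 25], "rotation": [0, 0, 0]},
    {"offset": [0, 0, 10], "rotation": [0, 0, 0]},
    {"offset": [0, 0, 0], "rotation": [0, 0, 0]},
    {"offset": [0, 0, 0], "rotation": [0, 0, 0]}
  ]
}}

```text
time: 6.42
tool_pos: [0.4904, 0.0759, 0.1256]
tool_rot: [3.14, -0.008, -0.008]
contact_force: [-0.5, -0.7, -1.3]
opening: 0.0597
```

```bash
python3 - <<'E'
from h import *
delta([.4824,.0868,.1028])
E
```

```text
6.42 [0.4904 0.0759 0.1256] [ 3.1399 -0.0084 -0.0084] [-0.5 -0.7 -1.3] 0.0597
tool delta mm [ -8.3 -10.9  22.7] rot [ 0.0018 -0.0084 -0.0084]
```

{"name": "apply_moves", "arguments": {
  "motion": [
    {"offset": [-8, -11, 6], "rotation": [0.002, -0.008, -0.008]},
    {"offset": [0, 0, 7], "rotation": [0, 0, 0]},
    {"offset": [0, 0, 0], "rotation": [0, 0, 0]}
  ]
}}

```text
time: 6.67
tool_pos: [0.4835, 0.0858, 0.1136]
tool_rot: [-3.141, -0.003, -0.003]
contact_force: [0.1, -0.4, -2.0]
opening: 0.0594
```

```bash
python3 - <<'E'
from h import *
delta([.4824,.0868,.1028])
E
```

```text
6.67 [0.4835 0.0858 0.1136] [-3.1414e+00 -3.0000e-03 -2.6000e-03] [ 0.1 -0.4 -2. ] 0.0594
tool delta mm [-1.1 -1.  10.8] rot [-0.0002 -0.003  -0.0026]
```

{"name": "apply_moves", "arguments": {
  "motion": [
    {"offset": [-1.2, -1.2, 4], "rotation": [0, -0.003, -0.003]},
    {"offset": [0, 0, 4], "rotation": [0, 0, 0]},
    {"offset": [0, 0, 0], "rotation": [0, 0, 0]}
  ]
}}

```text
time: 6.92
tool_pos: [0.4827, 0.0873, 0.1064]
tool_rot: [-3.141, -0.003, 0.002]
contact_force: [0.2, 0.9, -1.6]
opening: 0.0595
```

```bash
python3 - <<'E'
from h import *
delta([.4824,.0868,.1028])
E
```

```text
6.92 [0.4827 0.0873 0.1064] [-3.1414e+00 -2.6000e-03  1.6000e-03] [ 0.2  0.9 -1.6] 0.0595
tool delta mm [-0.3  0.5  3.6] rot [-0.0001 -0.0026  0.0016]
```

{"name": "apply_moves", "arguments": {
  "motion": [
    {"offset": [-0.4, 0.5, 1.5], "rotation": [0, -0.003, 0.001]},
    {"offset": [0, 0, 1.5], "rotation": [0, 0, 0]},
    {"offset": [0, 0, 1], "rotation": [0, 0, 0]}
  ]
}}

```text
time: 7.17
tool_pos: [0.4827, 0.0869, 0.1027]
tool_rot: [-3.141, -0.001, 0.001]
contact_force: [-4.5, 1.8, 12.1]
opening: 0.0595
```

```bash
python3 - <<'E'
from h import *
delta([.4824,.0868,.1028])
E
```

```text
7.17 [0.4827 0.0869 0.1027] [-3.1415e+00 -8.0000e-04  1.0000e-03] [-4.5  1.8 12.1] 0.0595
tool delta mm [-0.3  0.1 -0.1] rot [-0.0001 -0.0008  0.001 ]
```

Seated with a 12 N contact. Releasing.

{"name": "apply_moves", "arguments": {
  "motion": [
    {"offset": [0, 0, -0.3], "rotation": [0, 0, 0]},
    {"offset": [0, 0, 0], "rotation": [0, 0, 0]},
    {"offset": [0, 0, 0], "rotation": [0, 0, 0]},
    {"offset": [0, 0, 0], "rotation": [0, 0, 0]},
    {"offset": [0, 0, 0], "rotation": [0, 0, 0]},
    {"offset": [0, 0, 0], "rotation": [0, 0, 0]}
  ],
  "grip": 0
}}

```text
time: 7.67
tool_pos: [0.4838, 0.0868, 0.1041]
tool_rot: [-3.141, -0.004, 0.001]
contact_force: [0.4, 0.6, -0.7]
opening: 0.0908
```

```bash
python3 - <<'E'
from h import *
p,s,f=wlook('w_r4.png',[.4817,.0857],.058,.030,.006)
delta([.4824,.0868,.1028])
E
```

```text
fit [0.4822 0.0857] [0.0297 0.0008]
7.72 [0.4838 0.0868 0.1041] [-3.1414e+00 -4.0000e-03  8.0000e-04] [-0.1  0.1  0.5] 0.0915
tool delta mm [-1.4  0.   1.3] rot [-0.0002 -0.004   0.0008]
```

{"name": "apply_moves", "arguments": {
  "motion": [
    {"offset": [0, 0, -10], "rotation": [0, -0.004, 0]},
    {"offset": [0, 0, -30], "rotation": [0, 0, 0]},
    {"offset": [0, 0, -35], "rotation": [0, 0, 0]},
    {"offset": [0, 0, -35], "rotation": [0, 0, 0]},
    {"offset": [-5, 20, -10], "rotation": [0, 0, 0]},
    {"offset": [-8, 30, 0], "rotation": [0, 0, 0]},
    {"offset": [-8, 30, 0], "rotation": [0, 0, 0]},
    {"offset": [0, 0, 0], "rotation": [0, 0, 0]}
  ]
}}

```text
time: 8.38
tool_pos: [0.4623, 0.0052, 0.23]
tool_rot: [3.14, 0.0, 0.006]
contact_force: [0.4, -0.1, 0.5]
opening: 0.0916
```

```bash
python3 - <<'E'
from h import *
p,s,f=wlook('w_r5.png',[.4817,.0857],.058,.030,.006)
print('stage',fit(p,[.4817,.0857],.030,.0475,.006))
print('contrast',fit(p,[.4733,-.1397],.012,.034,.008))
p=read_camera('top')
print('top stage',fit(p,[.4817,.0857],.030,.0475,.006),fit(p,[.4817,.0857],.058,.030,.006))
delta([.4733,-.1397,.15])
E
```

```text
fit [0.4798 0.0873] [0.032  0.0009]
stage (array([0.48171377, 0.08584752]), np.float64(0.04769528194161236), np.float64(0.00015004836795822277))
contrast (array([ 0.47452068, -0.13889496]), np.float64(0.034686751518050764), np.float64(0.0006038582651856535))
top stage (array([0.476423  , 0.07978315]), np.float64(0.04679172921604388), np.float64(0.002678698236638532)) (array([0.47535482, 0.08629951]), np.float64(0.031653450262411405), np.float64(0.0021521023309881097))
8.48 [0.4629 0.0077 0.2297] [-3.1413e+00  4.0000e-04  5.8000e-03] [ 0.3  0.2 -0.2] 0.0913
tool delta mm [  9.5 147.5  79.6] rot [-0.0003  0.0004  0.0058]
```

View pics/w_r5.png

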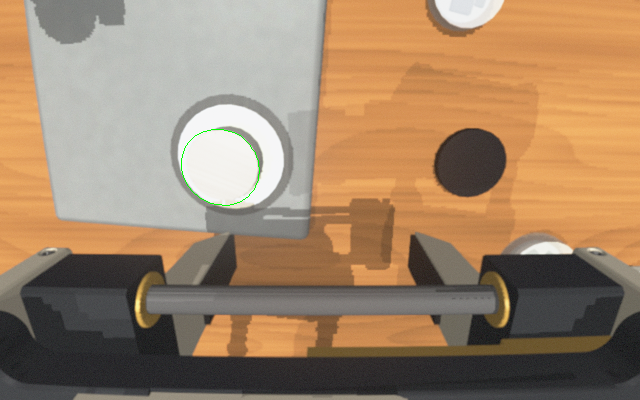

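The riser stands on the plate, near (222,167). White on white spoils this fit, so I'll rely on the close-range one, 0.5 mm off the plate centre. Next is the contrast disc at (470,162).

{"name": "apply_moves", "arguments": {
  "motion": [
    {"offset": [2, 32, 5], "rotation": [0, 0, 0.006]},
    {"offset": [2, 32, 10], "rotation": [0, 0, 0]},
    {"offset": [2, 32, 10], "rotation": [0, 0, 0]},
    {"offset": [1, 28, 10], "rotation": [0, 0, 0]},
    {"offset": [0, 10, 10], "rotation": [0, 0, 0]},
    {"offset": [0, 0, 0], "rotation": [0, 0, 0]},
    {"offset": [0, 0, 0], "rotation": [0, 0, 0]}
  ]
}}

```text
time: 9.07
tool_pos: [0.473, -0.1245, 0.1816]
tool_rot: [-3.138, -0.001, 0.007]
contact_force: [0.2, -0.2, 1.3]
opening: 0.0918
```

```bash
python3 - <<'E'
from h import *
p,s,f=wlook('w_c1.png',[.4733,-.1397],.012,.034,.008)
delta([*f[0],.120])
E
```

```text
fit [ 0.4747 -0.1406] [0.034  0.0004]
9.12 [ 0.4728 -0.1241  0.1817] [-3.1375e+00 -5.0000e-04  7.7000e-03] [-0.5  0.4  0.2] 0.0918
tool delta mm [ 1.7 16.7 61.6] rot [-0.0041 -0.0005  0.0077]
```

View pics/w_c1.png

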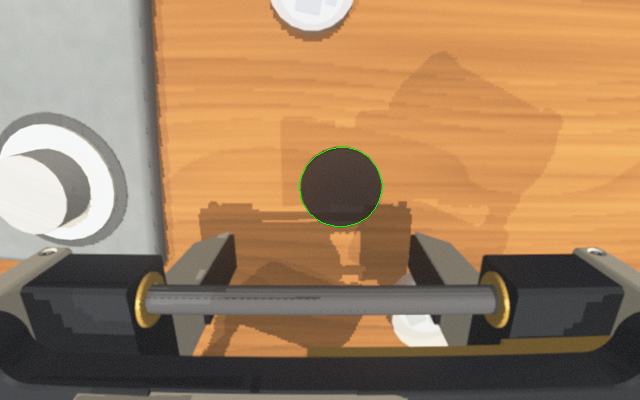

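The disc at (341,187) fits well.

{"name": "apply_moves", "arguments": {
  "motion": [
    {"offset": [1.5, 15, 20], "rotation": [-0.004, 0, 0.008]},
    {"offset": [0, 0, 25], "rotation": [0, 0, 0]},
    {"offset": [0, 0, 25], "rotation": [0, 0, 0]},
    {"offset": [0, 0, 10], "rotation": [0, 0, 0]},
    {"offset": [0, 0, 0], "rotation": [0, 0, 0]}
  ]
}}

```text
time: 9.53
tool_pos: [0.4779, -0.132, 0.1028]
tool_rot: [3.14, -0.008, 0.008]
contact_force: [-1.0, 0.1, -0.4]
opening: 0.0919
```

```bash
python3 - <<'E'
from h import *
p,s,f=wlook('w_c2.png',[.4745,-.1405],.012,.034,.006)
delta([.4742,-.1392,.0695])
E
```

```text
fit [ 0.475  -0.1406] [0.0342 0.0005]
9.58 [ 0.4781 -0.132   0.1036] [ 3.1399 -0.0083  0.008 ] [-0.3  0.6 -0. ] 0.092
tool delta mm [-4.2  7.1 34. ] rot [ 0.0017 -0.0083  0.008 ]
```

{"name": "apply_moves", "arguments": {
  "motion": [
    {"offset": [-4, 7, 12], "rotation": [0.002, -0.008, 0.008]},
    {"offset": [0, 0, 12], "rotation": [0, 0, 0]},
    {"offset": [0, 0, 6], "rotation": [0, 0, 0]},
    {"offset": [0, 0, 0], "rotation": [0, 0, 0]}
  ]
}}

```text
time: 9.92
tool_pos: [0.4762, -0.138, 0.0753]
tool_rot: [3.139, -0.005, 0.003]
contact_force: [0.1, 0.7, -0.3]
opening: 0.0916
```

```bash
python3 - <<'E'
from h import *
delta([.4742,-.1392,.0695])
E
```

```text
9.92 [ 0.4762 -0.138   0.0753] [ 3.1394 -0.0054  0.0032] [ 0.1  0.7 -0.3] 0.0916
tool delta mm [-2.1  1.1  5.8] rot [ 0.0022 -0.0054  0.0032]
```

{"name": "apply_moves", "arguments": {
  "motion": [
    {"offset": [-2.5, 1, 4], "rotation": [0.002, -0.006, 0.003]},
    {"offset": [0, 0, 2], "rotation": [0, 0, 0]},
    {"offset": [0, 0, 0], "rotation": [0, 0, 0]}
  ]
}}

```text
time: 10.17
tool_pos: [0.474, -0.1395, 0.0699]
tool_rot: [3.141, -0.0, -0.0]
contact_force: [-0.5, 0.5, 0.2]
opening: 0.0915
```

```bash
python3 - <<'E'
from h import *
delta([.4742,-.1392,.0695])
E
```

```text
10.17 [ 0.474  -0.1395  0.0699] [ 3.1408e+00 -4.0000e-04 -1.0000e-04] [-0.5  0.5  0.2] 0.0915
tool delta mm [ 0.2 -0.3  0.4] rot [ 0.0008 -0.0004 -0.0001]
```

{"name": "apply_moves", "arguments": {
  "motion": [
    {"offset": [0, 0, 0.3], "rotation": [0, 0, 0]},
    {"offset": [0, 0, 0], "rotation": [0, 0, 0]},
    {"offset": [0, 0, 0], "rotation": [0, 0, 0]},
    {"offset": [0, 0, 0], "rotation": [0, 0, 0]},
    {"offset": [0, 0, 0], "rotation": [0, 0, 0]},
    {"offset": [0, 0, 0], "rotation": [0, 0, 0]}
  ],
  "grip": 1,
  "grip_force": 15
}}

```text
time: 10.67
tool_pos: [0.4746, -0.1399, 0.0708]
tool_rot: [3.14, -0.002, -0.001]
contact_force: [-0.6, -0.1, -1.5]
opening: 0.0671
```

```bash
python3 - <<'E'
from h import *
p,s,f=wlook('w_c3.png',[.4745,-.1405],.012,.034,.006)
print('in hand',f[0]-s['tool_pos'][:2])
where()
E
```

```text
fit [ 0.4758 -0.1412] [0.0343 0.0012]
in hand [ 0.00121113 -0.00133731]
10.72 [ 0.4746 -0.1399  0.0708] [ 3.1399e+00 -2.4000e-03 -5.0000e-04] [ 0.8  0.2 -1.1] 0.0672
```

View pics/w_c3.png

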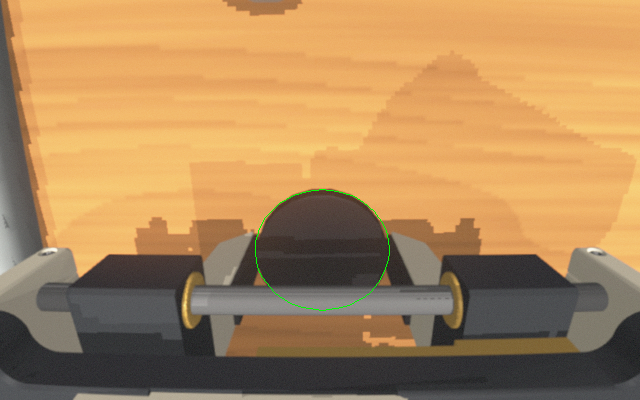

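{"name": "apply_moves", "arguments": {
  "motion": [
    {"offset": [0, 0, -10], "rotation": [0, 0, 0]},
    {"offset": [0, 0, -25], "rotation": [0, 0, 0]},
    {"offset": [0, 0, -35], "rotation": [0, 0, 0]},
    {"offset": [0, 0, -35], "rotation": [0, 0, 0]},
    {"offset": [0, -10, -25], "rotation": [0, 0, 0]},
    {"offset": [0, -25, -5], "rotation": [0, 0, 0]},
    {"offset": [0, -30, 0], "rotation": [0, 0, 0]},
    {"offset": [0, -35, 0], "rotation": [0, 0, 0]},
    {"offset": [0, -35, 0], "rotation": [0, 0, 0]},
    {"offset": [0, -35, 0], "rotation": [0, 0, 0]},
    {"offset": [0, -20, 0], "rotation": [0, 0, 0]},
    {"offset": [0, 0, 0], "rotation": [0, 0, 0]}
  ]
}}

```text
time: 11.72
tool_pos: [0.4741, 0.0566, 0.2212]
tool_rot: [3.14, -0.01, -0.007]
contact_force: [-0.5, -0.0, -1.5]
opening: 0.0675
```

```bash
python3 - <<'E'
from h import *
delta([.4809,.0869,.1288])
E
```

```text
11.72 [0.4741 0.0566 0.2212] [ 3.1403 -0.0101 -0.0068] [-0.5 -0.  -1.5] 0.0675
tool delta mm [  5.6 -30.5  92.4] rot [ 0.0013 -0.0101 -0.0069]
```

{"name": "apply_moves", "arguments": {
  "motion": [
    {"offset": [6, -20, 5], "rotation": [0.001, -0.01, -0.007]},
    {"offset": [0, -10, 20], "rotation": [0, 0, 0]},
    {"offset": [0, 0, 20], "rotation": [0, 0, 0]},
    {"offset": [0, 0, 15], "rotation": [0, 0, 0]},
    {"offset": [0, 0, 5], "rotation": [0, 0, 0]},
    {"offset": [0, 0, 0], "rotation": [0, 0, 0]}
  ]
}}

```text
time: 12.22
tool_pos: [0.4815, 0.0869, 0.1587]
tool_rot: [3.14, -0.006, 0.005]
contact_force: [0.4, -0.2, -0.3]
opening: 0.0672
```

```bash
python3 - <<'E'
from h import *
p,s,f=wlook('w_c4.png',observe()['tool_pos'],observe()['tool_pos'][2]-.0708+.012,.034,.006)
print('in hand',f[0]-s['tool_pos'][:2])
print('stage',fit(p,[.4817,.0857],.030,.0475,.006))
delta([.4809,.0869,.1288])
E
```

```text
fit [0.4829 0.0855] [0.0345 0.0012]
in hand [ 0.00136191 -0.00136164]
stage (array([0.48285579, 0.08569243]), np.float64(0.046906174969702126), np.float64(0.0006112268408817907))
12.27 [0.4817 0.0868 0.1592] [ 3.1398 -0.007   0.0046] [-0.1  0.1  0.2] 0.0675
tool delta mm [-1.  -0.1 30.4] rot [ 0.0017 -0.007   0.0046]
```

View pics/w_c4.png

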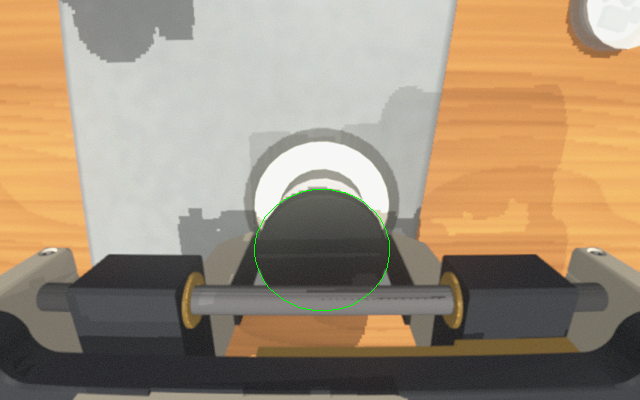

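The disc is held level above the riser. Its outline at (322,250) is concentric in column with the riser and plate.

{"name": "apply_moves", "arguments": {
  "motion": [
    {"offset": [-1, 0, 8], "rotation": [0.002, -0.007, 0.005]},
    {"offset": [0, 0, 9], "rotation": [0, 0, 0]},
    {"offset": [0, 0, 6], "rotation": [0, 0, 0]},
    {"offset": [0, 0, 0], "rotation": [0, 0, 0]}
  ]
}}

```text
time: 12.6
tool_pos: [0.4823, 0.0854, 0.1371]
tool_rot: [-3.141, -0.004, -0.003]
contact_force: [0.3, -0.3, -0.9]
opening: 0.0671
```

```bash
python3 - <<'E'
from h import *
delta([.4808,.0869,.1288])
E
```

```text
12.6 [0.4823 0.0854 0.1371] [-3.1412e+00 -4.5000e-03 -3.0000e-03] [ 0.3 -0.3 -0.9] 0.0671
tool delta mm [-1.5 -1.5  8.3] rot [-0.0004 -0.0045 -0.003 ]
```

{"name": "apply_moves", "arguments": {
  "motion": [
    {"offset": [-1.8, -1.7, 3], "rotation": [0, -0.005, -0.003]},
    {"offset": [0, 0, 3], "rotation": [0, 0, 0]},
    {"offset": [0, 0, 0], "rotation": [0, 0, 0]}
  ]
}}

```text
time: 12.85
tool_pos: [0.4805, 0.087, 0.1306]
tool_rot: [-3.141, 0.001, -0.0]
contact_force: [-0.7, -0.6, -0.6]
opening: 0.0672
```

```bash
python3 - <<'E'
from h import *
delta([.4808,.0869,.1288])
E
```

```text
12.85 [0.4805 0.087  0.1306] [-3.1412e+00  9.0000e-04 -0.0000e+00] [-0.7 -0.6 -0.6] 0.0672
tool delta mm [0.3 0.1 1.8] rot [-0.0004  0.0009 -0.    ]
```

{"name": "apply_moves", "arguments": {
  "motion": [
    {"offset": [0.3, 0, 1], "rotation": [0, 0.001, 0]},
    {"offset": [0, 0, 1], "rotation": [0, 0, 0]},
    {"offset": [0, 0, 0.5], "rotation": [0, 0, 0]}
  ]
}}

```text
time: 13.1
tool_pos: [0.481, 0.0872, 0.1286]
tool_rot: [-3.141, -0.001, 0.001]
contact_force: [-3.4, 0.1, 9.2]
opening: 0.0674
```

```bash
python3 - <<'E'
from h import *
delta([.4808,.0869,.1288])
E
```

```text
13.1 [0.481  0.0872 0.1286] [-3.1414e+00 -9.0000e-04  6.0000e-04] [-3.4  0.1  9.2] 0.0674
tool delta mm [-0.2  0.3 -0.2] rot [-0.0002 -0.0009  0.0006]
```

Contact at 9 N. Releasing.

{"name": "apply_moves", "arguments": {
  "motion": [
    {"offset": [0, 0, -0.3], "rotation": [0, 0, 0]},
    {"offset": [0, 0, 0], "rotation": [0, 0, 0]},
    {"offset": [0, 0, 0], "rotation": [0, 0, 0]},
    {"offset": [0, 0, 0], "rotation": [0, 0, 0]},
    {"offset": [0, 0, 0], "rotation": [0, 0, 0]},
    {"offset": [0, 0, 0], "rotation": [0, 0, 0]}
  ],
  "grip": 0
}}

```text
time: 13.6
tool_pos: [0.4816, 0.0873, 0.1296]
tool_rot: [-3.141, -0.003, 0.001]
contact_force: [0.2, 0.1, 0.1]
opening: 0.0913
```

{"name": "apply_moves", "arguments": {
  "motion": [
    {"offset": [0, 0, -8], "rotation": [0, -0.003, 0]},
    {"offset": [0, 0, -20], "rotation": [0, 0, 0]},
    {"offset": [0, 0, -30], "rotation": [0, 0, 0]},
    {"offset": [0, 0, -30], "rotation": [0, 0, 0]},
    {"offset": [0, 0, -15], "rotation": [0, 0, 0]},
    {"offset": [0, 0, 0], "rotation": [0, 0, 0]}
  ]
}}

```text
time: 14.1
tool_pos: [0.4807, 0.0872, 0.2379]
tool_rot: [-3.141, 0.005, 0.001]
contact_force: [0.1, -0.3, 0.2]
opening: 0.0919
```

```bash
python3 - <<'E'
from h import *
p,s,f=wlook('w_c5.png',[.4817,.0857],.070,.034,.008)
print('stage',fit(p,[.4817,.0857],.030,.0475,.006))
delta([.6243,-.1165,.2])
E
```

```text
fit [0.4805 0.0857] [0.0343 0.0011]
stage (array([0.48025134, 0.08578536]), np.float64(0.04849021110060211), np.float64(0.0006967030548625346))
14.15 [0.4804 0.0872 0.2367] [-3.1414e+00  6.2000e-03  7.0000e-04] [ 0.3 -0.1 -0.1] 0.0918
tool delta mm [144.  203.8  35.8] rot [-0.0002  0.0062  0.0007]
```

View pics/w_c5.png

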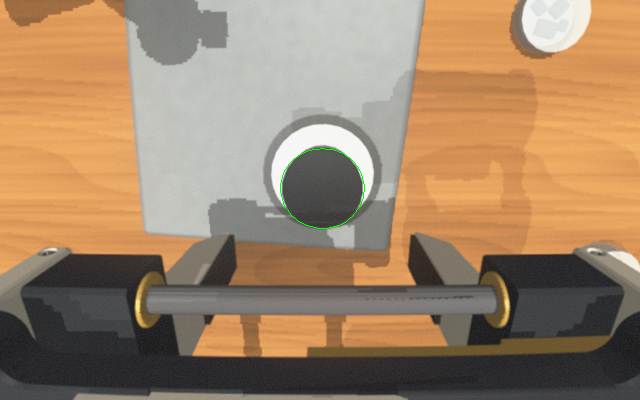

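The contrast disc, at (323,188), sits on the stack within about 1 mm of the plate centre. Next is the small dish.

{"name": "apply_moves", "arguments": {
  "motion": [
    {"offset": [5, 28, 0], "rotation": [0, 0.006, 0]},
    {"offset": [12, 30, 0], "rotation": [0, 0, 0]},
    {"offset": [24, 30, 0], "rotation": [0, 0, 0]},
    {"offset": [24, 30, 0], "rotation": [0, 0, 0]},
    {"offset": [24, 30, 5], "rotation": [0, 0, 0]},
    {"offset": [20, 28, 10], "rotation": [0, 0, 0]},
    {"offset": [16, 20, 10], "rotation": [0, 0, 0]},
    {"offset": [5, 5, 10], "rotation": [0, 0, 0]},
    {"offset": [0, 0, 0], "rotation": [0, 0, 0]},
    {"offset": [0, 0, 0], "rotation": [0, 0, 0]}
  ]
}}

```text
time: 14.98
tool_pos: [0.6097, -0.1207, 0.1859]
tool_rot: [-3.136, 0.018, 0.004]
contact_force: [-0.5, 0.0, 0.4]
opening: 0.0923
```

```bash
python3 - <<'E'
from h import *
p,s,f=wlook('w_d1.png',[.6243,-.1168],.018,.031,.006)
print([(np.round(r['location'],4),r['score']) for r in tip_of('dish_mid',p)])
delta([f[0][0],f[0][1]+.0012,.1])
E
```

```text
fit [ 0.6235 -0.117 ] [0.0309 0.0002]
[(array([ 0.625 , -0.1152,  0.0102]), 0.94), (array([ 0.7234, -0.1823,  0.0137]), 0.58)]
15.08 [ 0.6095 -0.1198  0.1867] [-3.1358  0.0171  0.005 ] [-0.3  0.7  0.3] 0.092
tool delta mm [15.5 -3.4 86.5] rot [-0.0057  0.0171  0.005 ]
```

View pics/w_d1.png

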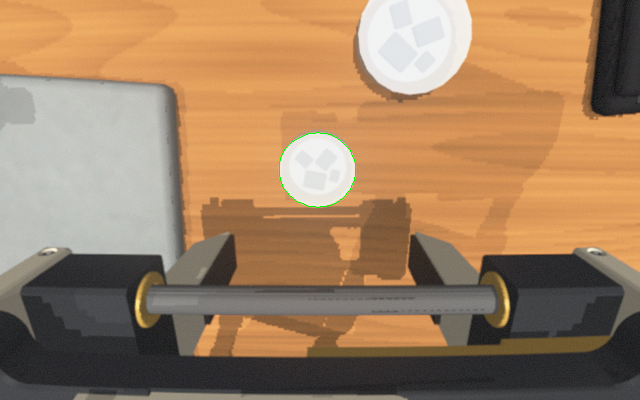

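The small dish, radius 30.9 mm as expected, is at (317,170). Descending.

{"name": "apply_moves", "arguments": {
  "motion": [
    {"offset": [14, -3.5, 15], "rotation": [-0.006, 0.017, 0.005]},
    {"offset": [0, 0, 20], "rotation": [0, 0, 0]},
    {"offset": [0, 0, 25], "rotation": [0, 0, 0]},
    {"offset": [0, 0, 15], "rotation": [0, 0, 0]},
    {"offset": [0, 0, 0], "rotation": [0, 0, 0]}
  ]
}}

```text
time: 15.5
tool_pos: [0.6236, -0.1094, 0.1158]
tool_rot: [3.139, -0.009, 0.007]
contact_force: [-0.0, 0.2, -0.4]
opening: 0.0919
```

```bash
python3 - <<'E'
from h import *
p,s,f=wlook('w_d2.png',[.6237,-.1168],.018,.031,.006)
delta([.6238,-.1158,.0705])
E
```

```text
fit [ 0.6234 -0.1171] [0.0308 0.0001]
15.55 [ 0.6241 -0.1094  0.1172] [ 3.1391 -0.0103  0.0072] [-0.2  0.  -0.2] 0.0915
tool delta mm [-0.8  6.3 46.7] rot [ 0.0025 -0.0103  0.0072]
```

{"name": "apply_moves", "arguments": {
  "motion": [
    {"offset": [-1, 6, 12], "rotation": [0.002, -0.01, 0.007]},
    {"offset": [0, 0, 14], "rotation": [0, 0, 0]},
    {"offset": [0, 0, 12], "rotation": [0, 0, 0]},
    {"offset": [0, 0, 0], "rotation": [0, 0, 0]}
  ]
}}

```text
time: 15.88
tool_pos: [0.6252, -0.115, 0.0831]
tool_rot: [3.139, -0.008, 0.002]
contact_force: [-0.5, 0.8, 0.5]
opening: 0.0918
```

```bash
python3 - <<'E'
from h import *
delta([.6236,-.1158,.0705])
E
```

```text
15.88 [ 0.6252 -0.115   0.0831] [ 3.1386e+00 -7.7000e-03  2.0000e-03] [-0.5  0.8  0.5] 0.0918
tool delta mm [-1.7  0.8 12.6] rot [ 0.003  -0.0077  0.002 ]
```

{"name": "apply_moves", "arguments": {
  "motion": [
    {"offset": [-2, 0.8, 6], "rotation": [0.003, -0.008, 0.002]},
    {"offset": [0, 0, 6], "rotation": [0, 0, 0]},
    {"offset": [0, 0, 1], "rotation": [0, 0, 0]}
  ]
}}

```text
time: 16.13
tool_pos: [0.6238, -0.1163, 0.0708]
tool_rot: [3.141, -0.001, -0.001]
contact_force: [-0.4, 0.3, 0.4]
opening: 0.0916
```

```bash
python3 - <<'E'
from h import *
delta([.6236,-.1158,.0705])
E
```

```text
16.13 [ 0.6238 -0.1163  0.0708] [ 3.1411e+00 -1.2000e-03 -5.0000e-04] [-0.4  0.3  0.4] 0.0916
tool delta mm [-0.2 -0.5  0.3] rot [ 0.0005 -0.0012 -0.0005]
```

{"name": "apply_moves", "arguments": {
  "motion": [
    {"offset": [0, -0.5, 0], "rotation": [0, -0.001, 0]},
    {"offset": [0, 0, 0], "rotation": [0, 0, 0]},
    {"offset": [0, 0, 0], "rotation": [0, 0, 0]},
    {"offset": [0, 0, 0], "rotation": [0, 0, 0]},
    {"offset": [0, 0, 0], "rotation": [0, 0, 0]},
    {"offset": [0, 0, 0], "rotation": [0, 0, 0]},
    {"offset": [0, 0, 0], "rotation": [0, 0, 0]}
  ],
  "grip": 1,
  "grip_force": 12
}}

```text
time: 16.72
tool_pos: [0.6244, -0.1161, 0.0719]
tool_rot: [3.141, -0.002, -0.001]
contact_force: [0.6, -0.1, -0.6]
opening: 0.0614
```

```bash
python3 - <<'E'
from h import *
p,s,f=wlook('w_d3.png',[.6237,-.1175],.018,.031,.006)
print('in hand',f[0]-s['tool_pos'][:2])
where()
E
```

```text
fit [ 0.6228 -0.1174] [0.0311 0.0003]
in hand [-0.00167556 -0.00133676]
16.77 [ 0.6245 -0.1161  0.0719] [ 3.1405e+00 -1.9000e-03 -7.0000e-04] [ 0.4 -0.2 -0.5] 0.0616
```

View pics/w_d3.png

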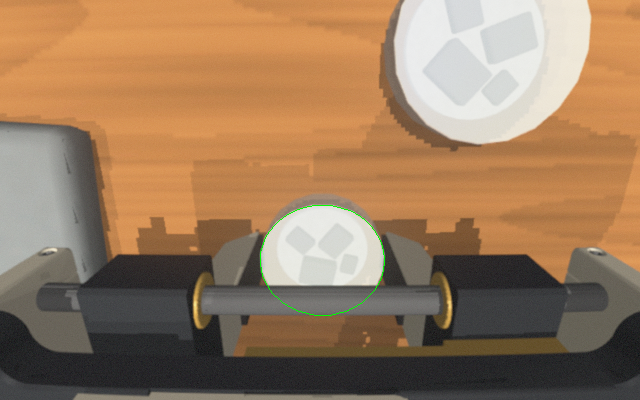

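{"name": "apply_moves", "arguments": {
  "motion": [
    {"offset": [0, 0, -8], "rotation": [0, -0.002, 0]},
    {"offset": [0, 0, -18], "rotation": [0, 0, 0]},
    {"offset": [0, 0, -25], "rotation": [0, 0, 0]},
    {"offset": [0, 0, -25], "rotation": [0, 0, 0]},
    {"offset": [0, 0, -25], "rotation": [0, 0, 0]},
    {"offset": [0, 0, -20], "rotation": [0, 0, 0]},
    {"offset": [0, 0, -10], "rotation": [0, 0, 0]},
    {"offset": [0, 0, 0], "rotation": [0, 0, 0]}
  ]
}}

```text
time: 17.43
tool_pos: [0.6235, -0.1156, 0.211]
tool_rot: [3.141, 0.004, -0.001]
contact_force: [-0.6, -0.3, -0.6]
opening: 0.0614
```

```bash
python3 - <<'E'
from h import *
delta([.483,.087,.2])
E
```

```text
17.43 [ 0.6235 -0.1156  0.211 ] [ 3.1415e+00  4.1000e-03 -7.0000e-04] [-0.6 -0.3 -0.6] 0.0614
tool delta mm [-140.6 -202.5   11.5] rot [ 0.0001  0.0041 -0.0007]
```

{"name": "apply_moves", "arguments": {
  "motion": [
    {"offset": [-8, -12, 0], "rotation": [0, 0.004, 0]},
    {"offset": [-14, -20, 0], "rotation": [0, 0, 0]},
    {"offset": [-18, -26, 0], "rotation": [0, 0, 0]},
    {"offset": [-18, -26, 0], "rotation": [0, 0, 0]},
    {"offset": [-18, -26, 0], "rotation": [0, 0, 0]},
    {"offset": [-18, -26, 0], "rotation": [0, 0, 0]},
    {"offset": [-12, -18, 0], "rotation": [0, 0, 0]},
    {"offset": [-6, -8, 0], "rotation": [0, 0, 0]},
    {"offset": [0, 0, 0], "rotation": [0, 0, 0]}
  ]
}}

```text
time: 18.18
tool_pos: [0.5047, 0.051, 0.2081]
tool_rot: [3.14, 0.002, -0.005]
contact_force: [1.2, 0.3, -0.6]
opening: 0.0615
```

```bash
python3 - <<'E'
from h import *
delta([.483,.087,.1419])
E
```

```text
18.18 [0.5047 0.051  0.2081] [ 3.1401e+00  2.2000e-03 -4.6000e-03] [ 1.2  0.3 -0.6] 0.0615
tool delta mm [-21.7 -35.9  66.2] rot [ 0.0015  0.0022 -0.0046]
```

{"name": "apply_moves", "arguments": {
  "motion": [
    {"offset": [-9, -14, 0], "rotation": [0.001, 0.002, -0.005]},
    {"offset": [-9, -14, 5], "rotation": [0, 0, 0]},
    {"offset": [-3, -6, 12], "rotation": [0, 0, 0]},
    {"offset": [0, 0, 14], "rotation": [0, 0, 0]},
    {"offset": [0, 0, 8], "rotation": [0, 0, 0]},
    {"offset": [0, 0, 0], "rotation": [0, 0, 0]},
    {"offset": [0, 0, 0], "rotation": [0, 0, 0]}
  ]
}}

```text
time: 18.77
tool_pos: [0.4885, 0.0814, 0.1677]
tool_rot: [3.139, -0.005, -0.002]
contact_force: [0.5, 0.5, -0.9]
opening: 0.0617
```

```bash
python3 - <<'E'
from h import *
s=observe();x=s['tool_pos']
p,s,f=wlook('w_d4.png',[x[0]-.0014,x[1]-.0013],x[2]-.0719+.018,.031,.006)
print('in hand',f[0]-s['tool_pos'][:2])
print('stage',fit(p,[.4817,.0857],.030,.0475,.006))
print('contrast',fit(p,[.4811,.0857],.070,.034,.006))
delta([.483,.087,.1419])
E
```

```text
fit [0.4873 0.0799] [0.031  0.0003]
in hand [-0.00129091 -0.00149982]
stage (array([0.48254004, 0.08564626]), np.float64(0.04702385152925559), np.float64(0.000445517863089398))
contrast (array([0.48169836, 0.08413757]), np.float64(0.035420038794240424), np.float64(0.0020061910700258125))
18.82 [0.4885 0.0813 0.1677] [ 3.1388e+00 -5.1000e-03 -1.9000e-03] [-1.  -0.6 -1. ] 0.0616
tool delta mm [-5.7 -5.7 25.8] rot [ 0.0028 -0.0051 -0.0019]
```

View pics/w_d4.png

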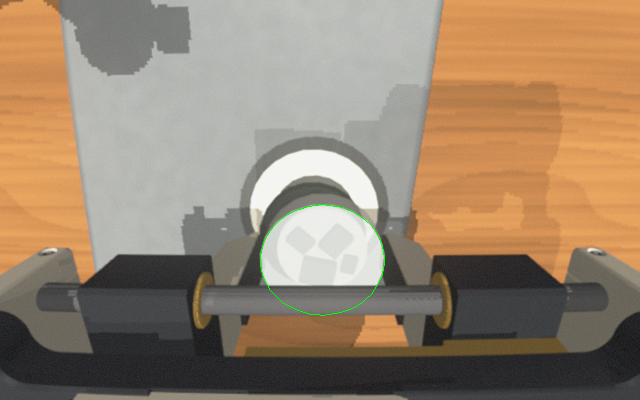

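The dish at (322,260) is held level and still 5.7 mm off in both axes. Correcting that and lowering.

{"name": "apply_moves", "arguments": {
  "motion": [
    {"offset": [-6, -6, 5], "rotation": [0.003, -0.005, -0.002]},
    {"offset": [0, 0, 8], "rotation": [0, 0, 0]},
    {"offset": [0, 0, 4], "rotation": [0, 0, 0]},
    {"offset": [0, 0, 0], "rotation": [0, 0, 0]}
  ]
}}

```text
time: 19.15
tool_pos: [0.4835, 0.0869, 0.1505]
tool_rot: [-3.141, -0.003, -0.001]
contact_force: [-0.2, 1.3, -1.1]
opening: 0.0617
```

```bash
python3 - <<'E'
from h import *
delta([.483,.087,.1419])
E
```

```text
19.15 [0.4835 0.0869 0.1505] [-3.1411e+00 -2.8000e-03 -1.5000e-03] [-0.2  1.3 -1.1] 0.0617
tool delta mm [-0.5 -0.1  8.6] rot [-0.0005 -0.0028 -0.0015]
```

{"name": "apply_moves", "arguments": {
  "motion": [
    {"offset": [-0.7, -0.2, 3], "rotation": [0, -0.003, -0.001]},
    {"offset": [0, 0, 3], "rotation": [0, 0, 0]},
    {"offset": [0, 0, 0], "rotation": [0, 0, 0]}
  ]
}}

```text
time: 19.4
tool_pos: [0.4828, 0.0871, 0.1439]
tool_rot: [-3.141, 0.0, -0.0]
contact_force: [-0.5, 0.4, -0.1]
opening: 0.0619
```

```bash
python3 - <<'E'
from h import *
delta([.483,.087,.1419])
E
```

```text
19.4 [0.4828 0.0871 0.1439] [-3.1412e+00  4.0000e-04 -1.0000e-04] [-0.5  0.4 -0.1] 0.0619
tool delta mm [0.2 0.1 2. ] rot [-0.0004  0.0004 -0.0001]
```

{"name": "apply_moves", "arguments": {
  "motion": [
    {"offset": [0.2, 0, 0.8], "rotation": [0, 0, 0]},
    {"offset": [0, 0, 0.8], "rotation": [0, 0, 0]},
    {"offset": [0, 0, 0.6], "rotation": [0, 0, 0]}
  ]
}}

```text
time: 19.65
tool_pos: [0.4833, 0.0871, 0.1417]
tool_rot: [-3.141, -0.0, -0.0]
contact_force: [0.1, 0.3, -0.3]
opening: 0.0616
```

```bash
python3 - <<'E'
from h import *
delta([.483,.087,.1419])
E
```

```text
19.65 [0.4833 0.0871 0.1417] [-3.1412e+00 -1.0000e-04 -0.0000e+00] [ 0.1  0.3 -0.3] 0.0616
tool delta mm [-0.3  0.1 -0.2] rot [-0.0004 -0.0001 -0.    ]
```

No contact force yet. Easing down in small steps.

{"name": "apply_moves", "arguments": {
  "motion": [
    {"offset": [-0.2, 0, 0.7], "rotation": [0, 0, 0]}
  ]
}}

```text
time: 19.73
tool_pos: [0.4833, 0.0871, 0.1415]
tool_rot: [-3.141, -0.001, 0.0]
contact_force: [-3.5, 0.1, 11.3]
opening: 0.0615
```

{"name": "apply_moves", "arguments": {
  "motion": [
    {"offset": [0, 0, 0.6], "rotation": [0, 0, 0]}
  ]
}}

```text
time: 19.82
tool_pos: [0.4833, 0.0871, 0.1416]
tool_rot: [-3.141, -0.001, 0.0]
contact_force: [-3.9, 0.3, 6.9]
opening: 0.0615
```

Seated. Releasing and lifting straight up.

{"name": "apply_moves", "arguments": {
  "motion": [
    {"offset": [0, 0, -0.2], "rotation": [0, 0, 0]},
    {"offset": [0, 0, 0], "rotation": [0, 0, 0]},
    {"offset": [0, 0, 0], "rotation": [0, 0, 0]},
    {"offset": [0, 0, 0], "rotation": [0, 0, 0]},
    {"offset": [0, 0, 0], "rotation": [0, 0, 0]},
    {"offset": [0, 0, 0], "rotation": [0, 0, 0]}
  ],
  "grip": 0
}}

```text
time: 20.32
tool_pos: [0.4838, 0.0871, 0.1425]
tool_rot: [-3.141, -0.003, 0.0]
contact_force: [-0.5, -0.6, -0.6]
opening: 0.0914
```

{"name": "apply_moves", "arguments": {
  "motion": [
    {"offset": [0, 0, -6], "rotation": [0, -0.003, 0]},
    {"offset": [0, 0, -18], "rotation": [0, 0, 0]},
    {"offset": [0, 0, -25], "rotation": [0, 0, 0]},
    {"offset": [0, 0, -25], "rotation": [0, 0, 0]},
    {"offset": [0, 0, -20], "rotation": [0, 0, 0]},
    {"offset": [-15, 0, -5], "rotation": [0, 0, 0]},
    {"offset": [-25, 0, 0], "rotation": [0, 0, 0]},
    {"offset": [-30, 0, 0], "rotation": [0, 0, 0]},
    {"offset": [0, 0, 0], "rotation": [0, 0, 0]},
    {"offset": [0, 0, 0], "rotation": [0, 0, 0]}
  ]
}}

```text
time: 21.15
tool_pos: [0.4116, 0.0869, 0.2495]
tool_rot: [-3.141, -0.0, -0.0]
contact_force: [0.2, -0.2, 0.0]
opening: 0.0919
```

```bash
python3 - <<'E'
from h import *
p,s,f=wlook('w_e.png',[.4817,.0857],.088,.031,.006)
print('stage',fit(p,[.4817,.0857],.030,.0475,.006))
where()
p=read_camera('scene'); 
print('scene dish',fit(p,[.482,.087],.088,.031,.005)); u=proj(p,[[.482,.087,.06]])[0].astype(int)
cv2.imwrite('pics/scene_e.png',cv2.resize(p['img'][u[1]-60:u[1]+60,u[0]-80:u[0]+80,::-1],None,fx=5,fy=5,interpolation=cv2.INTER_CUBIC))
E
```

```text
fit [0.4806 0.0857] [0.0319 0.0003]
stage (array([0.48174533, 0.08561008]), np.float64(0.04761058502560655), np.float64(0.00012166694451783491))
21.2 [0.4115 0.0869 0.2493] [-3.1411e+00  8.0000e-04 -3.0000e-04] [-0.7  0.2 -0.4] 0.0917
scene dish (array([0.48312541, 0.08668222]), np.float64(0.030580790274177268), np.float64(0.0005728242323500467))
```

View pics/w_e.png

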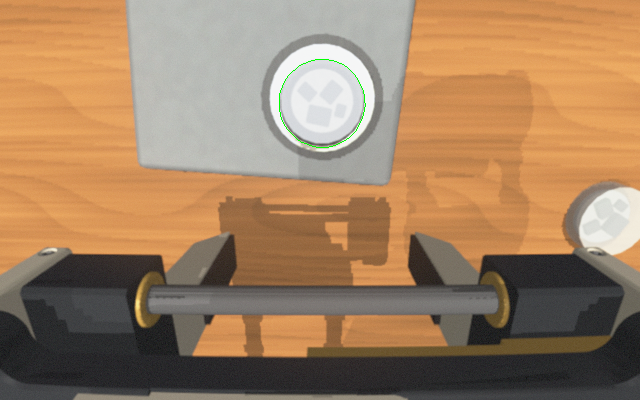

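View pics/scene_e.png

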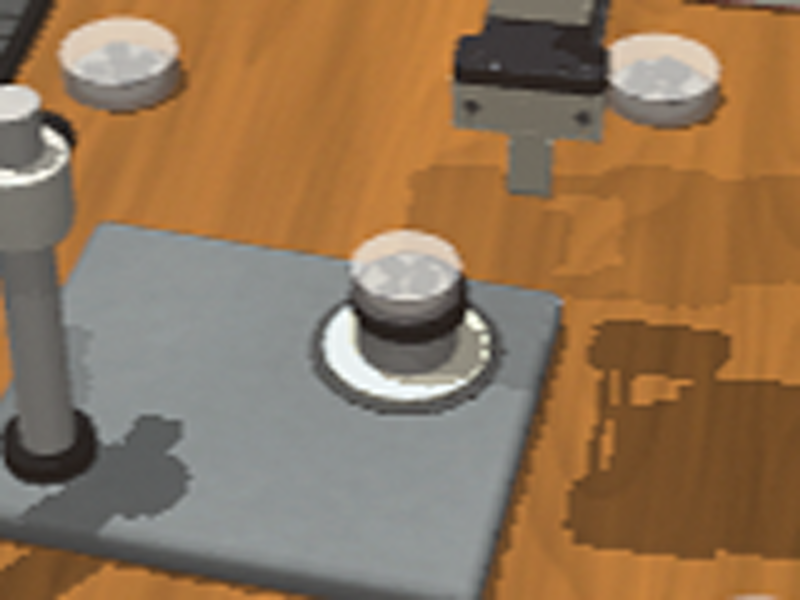

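Stack order and level look right: dish on black disc on metal riser on white plate, at about (405,300) in the crop. The wrist fit picks up the black rim, so I'll clear the arm and check from the top camera.

{"name": "apply_moves", "arguments": {
  "motion": [
    {"offset": [0, 15, 0], "rotation": [0, 0, 0]},
    {"offset": [0, 30, 0], "rotation": [0, 0, 0]},
    {"offset": [0, 35, 0], "rotation": [0, 0, 0]},
    {"offset": [0, 35, 0], "rotation": [0, 0, 0]},
    {"offset": [0, 35, 0], "rotation": [0, 0, 0]},
    {"offset": [0, 35, 0], "rotation": [0, 0, 0]},
    {"offset": [0, 35, 0], "rotation": [0, 0, 0]},
    {"offset": [0, 35, 0], "rotation": [0, 0, 0]},
    {"offset": [0, 35, 0], "rotation": [0, 0, 0]},
    {"offset": [0, 20, 0], "rotation": [0, 0, 0]},
    {"offset": [0, 0, 0], "rotation": [0, 0, 0]},
    {"offset": [0, 0, 0], "rotation": [0, 0, 0]}
  ]
}}

```text
time: 22.25
tool_pos: [0.4221, -0.2433, 0.2475]
tool_rot: [3.141, -0.004, 0.002]
contact_force: [-0.1, -0.4, 0.4]
opening: 0.0917
```

```bash
python3 - <<'E'
from h import *
where(); p=read_camera('top')
print('stage',fit(p,[.4817,.0857],.030,.0475,.006))
print('dish',fit(p,[.482,.086],.088,.031,.002)); print('contrast',fit(p,[.482,.086],.070,.034,.002))
print('mouse/jar',[np.round(tip_of(q,p)[0]['location'],3) for q in ['mouse','jar']])
im=cv2.resize(p['img'],None,fx=8,fy=8,interpolation=cv2.INTER_CUBIC)[:,:,::-1].copy()
draw(im,p,[.4817,.086],.031,.088,(0,255,0),8);draw(im,p,[.4817,.086],.034,.07,(0,0,255),8);draw(im,p,[.4817,.086],.0475,.03,(255,0,0),8)
u=proj(p,[[.4817,.086,.06]])[0].astype(int)*8
cv2.imwrite('pics/top_e.png',im[u[1]-250:u[1]+250,u[0]-300:u[0]+300]); save(p,'top_full.png')
E
```

```text
22.25 [ 0.4221 -0.2433  0.2475] [ 3.1412e+00 -4.2000e-03  1.6000e-03] [-0.1 -0.4  0.4] 0.0917
stage (array([0.48153411, 0.08588219]), np.float64(0.04755169897049314), np.float64(0.0003486386994877924))
dish (array([0.48339708, 0.08552008]), np.float64(0.030371286269445515), np.float64(0.0007270581810348148))
contrast (array([0.47968644, 0.08556805]), np.float64(0.03424176071542507), np.float64(0.0004983066546924916))
mouse/jar [array([ 0.721, -0.36 ,  0.001]), array([0.272, 0.323, 0.   ])]
```

View pics/top_e.png

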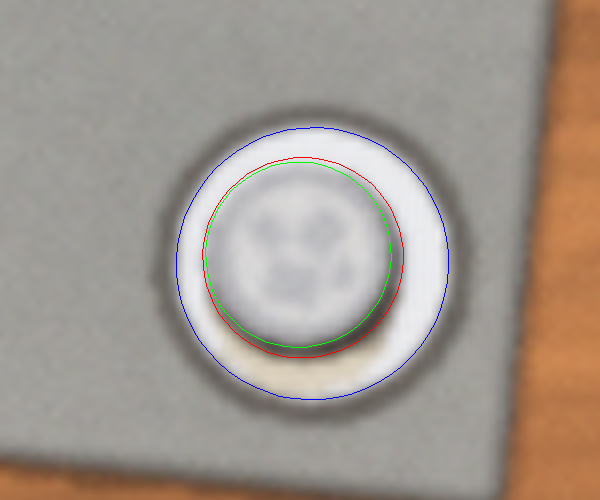

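View pics/top_full.png

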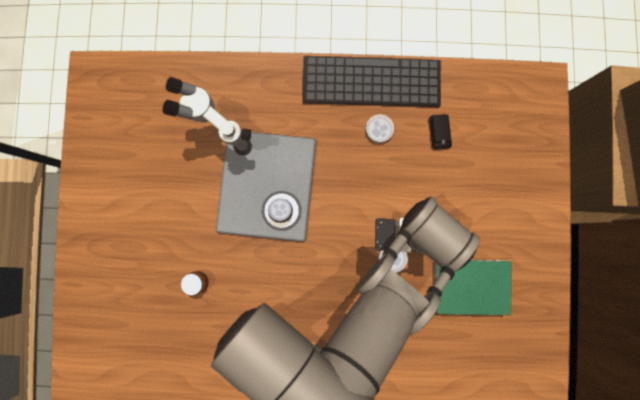

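The predicted circles for a perfectly centred stack match the picture: dish in green near (299,255), disc in red, plate in blue. The errors are about 1 mm. The mouse at (441,131) and jar at (193,285) haven't moved. Handing in.

```bash
python3 -c "
from cell import hand_in; print(hand_in())"
```

```text
the job is handed in; nothing more can be done
None
```

The stack is built in the middle of the stage plate: riser, then contrast disc, then the smallest of the three dishes. I handed the job in at about 22 s on the robot's clock. Each part was lowered until it touched (about 12 N for the riser, 9 N for the disc, 11 N for the dish), then released and the gripper lifted straight up.

**Last checks:**
- **Order and level:** the scene and top pictures show the right order and a level stack.
- **Centring:** the top picture matches the outlines expected for a centred stack to about 1 mm. The close-range fit put the riser 0.5 mm from the plate centre.
- **Bystanders:** the mouse and jar show no movement in the pictures. The network's jar position differs by about 5 mm from the first reading, close to its usual error of about 4 mm.
- **Robot:** it was clear of everything, with nothing in contact.

**Checks that disagreed:**
- The white dish and white plate made some circle fits unreliable. The top camera's fits put the dish +1.9 mm and the disc −1.8 mm from the plate centre in x, but the drawn outlines do not support offsets that large.
- The last wrist fit of the dish was thrown off by the black rim.
- The elevated wrist and top views of the riser were unusable, because of white on white and the arm blocking the view.

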